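Light the gas forge from its push-button station

ROBOT

A 6-joint arm with a two-finger parallel gripper is mounted at the origin on the work surface. World frame = base frame: x ahead of the robot, y to its left, z up, the work surface at z = 0. Lengths are in m, angles in rad, forces in N, time in s.
With the tool pointing down it reaches from about 0.25 to 0.725 m from the base axis. Payload 4 kg.
Tool frame: the origin (TCP) lies midway between the tips of the shut fingers; the grasp point (between the pads) lies arm.grasp_offset behind it (arm.grasp_offset is the distance from the TCP to the grasp point, in m); x points along the fingers, z is the direction in which the jaws open and shut, and the axes are right-handed (so a half turn about x gives the same grasp; the last joint's range is limited). The gripper opens to 85 mm and grips with 20 to 120 N. Pads are 22 mm wide; open, the fingers measure 114 mm over their backs; the gripper's body (76 mm by 85 mm) begins 54 mm behind the grasp point. The pads swing forward as they close: fully open they stand 13 mm farther back than shut.
Start: joints at [0, 0.241, 0.005, 1.335, 0, 1.571], TCP at [0.5, -0, 0.231] pointing down, gripper open.
Joint ranges: [-2.72, 2.72], [-1.05, 1.87], [-1.09, 1.28], [-1.99, 2.15], [-1.42, 1.44], [-3.14, 3.14]. Speed limits (rad/s): [2.79, 2.79, 3.14, 3.14, 3.14, 3.14].

INTERFACE

Orientations are given as a rotation vector (axis times angle).
In Python, from rig import telemetry, capture, camera_info, job, arm gives the robot as it stands.
- The arm moves only by the tool servo_tool, never from a script. Its argument "series" is a list of rows, each a list of 7 numbers: the shift along the world's x, y, z in mm, then the turn, a rotation vector about the world's x, y, z in rad, then the closure, from -1 (fully open) to 1 (shut). A call has exactly 5 rows; each row shifts and turns the pose as measured when the row begins; what a row does not reach is not made up. A row lasts 1/8 s, in which the tool goes at most 62.5 mm and 10.7 degrees, less where a joint would pass 70% of its speed; a pose out of reach is approached as far as the arm can. A call is refused whole if a number of a shift passes 62.5 or a number of a turn 0.188, either way. A call with a gripper value outside its range is refused whole. The fingers move at their own pace and stop on an object; "squeeze" is the grip in N (left out, the last holds). Time passes only in rows, so rows that do not move let the fingers close, or fill a call up. It gives the time, the measured TCP pose, the force and the opening at its end, in the units of the state.
- telemetry.state(): the state, without advancing time (a new reading comes with each control period).
- capture(name): name is "scene" or "side" or "wrist"; returns the picture (400x640x3 uint8, red, green, blue); there is no depth.
- camera_info(name): a dict with "fx", "fy", "cx", "cy" (pixels), "rvec" (rotation vector, rad) and "tvec" (3), from world to camera coordinates, as OpenCV has them; the wrist camera has in their place "tool_from_camera" (4x4, takes a point from camera to tool coordinates, whose origin is the TCP and whose axes are the tool frame's). Camera axes: x right, y down, z forward; pixel columns grow to the right and rows downward; lengths in m; the calibration is good to about 2 mm. A picture is of the moment at which its call begins: read the wrist's pose just before it. camera_info takes no time and is no camera call.
- job.sign_off(): hands the job in, once; it reports no verdict.
The state is a dict: "time": time; "qpos": joint angles; "qvel": joint speeds; "joint_efforts": joint torques, N m; "tool_pos": TCP position; "orientation": TCP orientation; "ft_force": force on the tool from outside, world axes, zero at the start; "moment": the same for the moment, N m; "opening": finger opening in m.
Only numpy, scipy, OpenCV 4.12 (cv2) and the standard library are available. Lean on these libraries where they do the work, as an engineer would, in place of code of your own. Each camera call takes 0.05 s, during which the arm holds its last target. There are 200 camera calls.

TASK

Light the forge from the push-button station: push the green blower button in and let it purge the chamber for at least five seconds, then push in the blue gas button, then hold the yellow igniter button down for at least two seconds and let it spring back. Use light fingertip pressure only, keep off the red stop, and leave the tools and the flux tin around the station where they are. Finish with the blower and gas buttons in.

Things in the scene. Friction and masses are not known exactly. Their poses are not given: they have to be found in the camera images.
- station: grey push-button station bolted to the bench, 330 mm long (its y) x 110 mm wide (its x) x 80 mm tall, with four controls in a row along its middle line at y = -105, -35, 35 and 105 mm, all pressed straight down. Origin under its centre, z up
- blower_unit: blower control on the station: green mushroom head 40 mm across and 11 mm thick on a 22 mm stem above a 38 mm steel collar. Origin: centre of its foot, on the station's lid, 80 mm above the bench; z up. Its neighbours' centres are 70 mm away along the station. The controls' order along the station varies.
- blower_top (a point): centre of the green head's flat top, 32 mm above the station's lid when out; it moves with the head
- blower_button (a joint): how far the green head is pushed in, 0 = out to 0.010 m = fully in. Maintained push-pull type: no spring, about 4 N of friction, stays where it is left; it starts out to within 1 mm
- gas_unit: gas valve control on the station: blue mushroom head, same shape as the green. Origin: centre of its foot, on the station's lid, 80 mm above the bench; z up. Its neighbours' centres are 70 mm away along the station. The controls' order along the station varies.
- gas_top (a point): centre of the blue head's flat top, 32 mm above the lid when out; it moves with the head
- gas_button (a joint): how far the blue head is pushed in, 0 = out to 0.010 m = fully in. Maintained, as the green: stays where it is left
- igniter_unit: spark igniter control on the station: plain yellow button 30 mm across above a 38 mm steel collar. Origin: centre of its foot, on the station's lid, 80 mm above the bench; z up. Its neighbours' centres are 70 mm away along the station. The controls' order along the station varies.
- igniter_top (a point): centre of the yellow button's flat top, 32 mm above the lid when out; it moves with the button
- igniter_button (a joint): how far the yellow button is pressed, 0 = out to 0.008 m = fully down. Spring return: 1.5 N to start it, 5 N fully down
- stop_unit: emergency stop on the station: red mushroom head 48 mm across, top 32 mm above the lid, always at the end y = -105 mm. Origin: centre of its foot, on the lid
- stop_button (a joint): how far the red stop is pressed, 0 = out to 0.008 m; spring return
- flux_tin: flux tin, 66 mm across, 85 mm tall, standing beside the station; origin under its centre
- drift: square steel drift, 22 x 22 x 100 mm, standing upright beside the station; origin under its centre
- hammer: brass-headed hammer lying on its side, about 280 mm long; origin under the handle's middle, x towards the head
- tongs: black steel tongs lying flat, 400 mm long; origin on the bench under the reins, x towards the jaws
- wire_brush: wire scratch brush with a wooden back, 240 mm long, lying on its side; origin under its middle

How it is judged:
On the way, in this order (a step that is already met when the one before it is completed fails the run):
1. the green blower button is pushed in while the blue gas button is still out, for 4.5 s (the purge) (value of joint blower_button above 0.006 m and value of joint gas_button below 0.003 m), for 4.5 s.
2. the blue gas button is pushed in, with the blower still on (value of joint each of gas_button, blower_button above 0.006 m), for 0.2 s.
3. the yellow igniter is held down for 1.8 s with blower and gas on (all of step 2 and value of joint igniter_button above 0.004 m), for 1.8 s.
At the end, for the whole second after the job is handed in: the green and blue buttons are in by more than 6 mm of their 10, the yellow igniter is back out (under 1.5 mm), the red stop is out, and the tin and every tool are within 15 mm of where it stood (all of step 2 and value of joint each of igniter_button, stop_button below 0.0015 m and distance of each of flux_tin, drift, hammer, tongs, wire_brush from where it was at the start of the episode below 0.015 m); the robot touches nothing.
It fails at once if gas pushed in (3 mm) before the blower is in (value of joint gas_button above 0.003 m and value of joint blower_button below 0.005 m).
It fails at once if igniter pressed (3 mm) before the gas is in (value of joint igniter_button above 0.003 m and value of joint gas_button below 0.005 m).
It fails at once if red stop touched or pressed (value of joint stop_button above 0.0015 m or contact force between any of the fingers, the arm and stop_unit above 1 N).
It fails at once if a control pushed harder than 25 N (contact force between any of the fingers, the arm and blower_unit above 25 N or contact force between any of the fingers, the arm and gas_unit above 25 N or contact force between any of the fingers, the arm and igniter_unit above 25 N).
It fails at once if a tool or the tin shoved, lifted or carried by more than 15 mm, or the tin or drift tipped over (distance of any of flux_tin, drift, hammer, tongs, wire_brush from where it was at the start of the episode above 0.015 m or angle between any of flux_tin, drift's own z axis and vertical above 0.3 rad).
It also fails if it takes over 58 s, if anything falls off the work surface, if the arm or the gripper's body presses on something with over 40 N, if the wrist force passes 120 N, or if a joint passes its speed limit or range.

## Working session

There is one attempt and no reset: what is moved stays moved. The work goes in short steps, Python scripts to look and compute and a tool call to move; the robot and the scene stay as the last step left them, time stands still between calls to the robot, and variables do not carry over. Pictures are saved under pics/ and viewed, about 8 in all and at most 12, crops included, and the job is handed in when it is done.

Besides the shell and the picture viewer there is one more tool, called after "Request:" in YAML: its name, and indented under it one key for each argument. servo_tool: Moves the arm, as the interface text tells. Its arguments: {"type":"object","properties":{"series":{"type":"array","items":{"type":"array","items":{"type":"number"}}},"squeeze":{"type":"number"}},"required":["series"]}

```bash
mkdir -p pics; python3 - <<'E'
from rig import telemetry, capture, camera_info
import cv2
s=telemetry.state(); print(s['time'],s['tool_pos'],s['orientation'],s['ft_force'],s['opening'])
for n in("scene","side"):
    im=capture(n); cv2.imwrite(f"pics/{n}0.png",im[:,:,::-1]); print(camera_info(n))
E
```

```text
0.0 [ 4.99377938e-01 -4.15285924e-06  2.30408800e-01] [1.47322313e-05 1.57287600e+00 3.49510997e-06] [-0.40869662  0.69959711  0.074368  ] 0.08531381474324995
{'fx': 450.50057091112194, 'fy': 450.50057091112194, 'cx': 311.05849536357715, 'cy': 194.2056854342226, 'rvec': array([ 0.72048718,  2.4341032 , -1.3619023 ]), 'tvec': array([ 0.50405399, -0.05426021,  1.52321437])}
{'fx': 455.5016496854187, 'fy': 455.5016496854187, 'cx': 313.7116134043835, 'cy': 205.72208705786107, 'rvec': array([ 2.12259928, -0.80880977,  0.39306051]), 'tvec': array([-0.42890334,  0.30451939,  1.11063371])}
```

View pics/scene0.png

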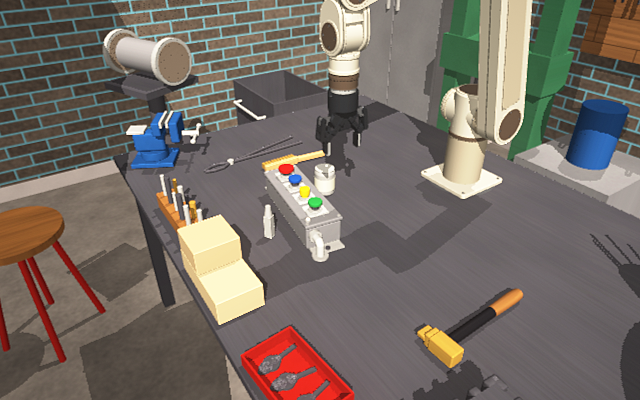

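View pics/side0.png

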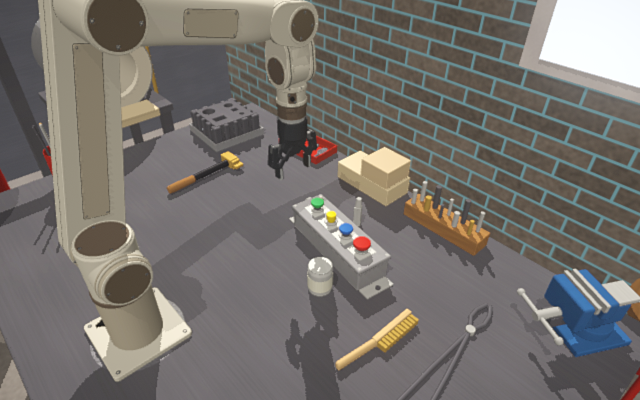

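The order from the red end is red, blue, yellow, green. In the scene view they are at about (286,169), (295,180), (305,191) and (315,203). In the side view they are at about (362,243), (346,229), (331,216) and (317,202). The tin and drift are shorter than the heads. Next I triangulate.

```bash
cat > h.py <<'E'
import cv2, numpy as np
from rig import camera_info
R={'red':[(0,8),(172,180)],'yellow':[(24,33)],'green':[(45,85)],'blue':[(100,125)]}
def blobs(im,box,smin=150,vmin=60):
    hsv=cv2.cvtColor(im,cv2.COLOR_RGB2HSV); x0,y0,x1,y1=box; out={}
    for c,rs in R.items():
        m=sum(cv2.inRange(hsv,(a,smin,vmin),(b,255,255)) for a,b in rs)
        k=np.zeros_like(m); k[y0:y1,x0:x1]=m[y0:y1,x0:x1]
        n,l,st,ce=cv2.connectedComponentsWithStats(k)
        if n<2: continue
        i=1+np.argmax(st[1:,4]); out[c]=(ce[i],st[i])
    return out
def ray(n,p):
    c=camera_info(n); Rm=cv2.Rodrigues(c['rvec'])[0]
    d=Rm.T@np.array([(p[0]-c['cx'])/c['fx'],(p[1]-c['cy'])/c['fy'],1]); return -Rm.T@c['tvec'],d/np.linalg.norm(d)
def plane(n,p,z):
    o,d=ray(n,p); return o+d*(z-o[2])/d[2]
def tri(a,b):
    (o1,d1),(o2,d2)=a,b
    t=np.linalg.lstsq(np.c_[d1,-d2],o2-o1,rcond=None)[0]
    p,q=o1+d1*t[0],o2+d2*t[1]; return (p+q)/2,np.linalg.norm(p-q)
E
python3 - <<'E'
import cv2
from h import *
from rig import arm
print([a for a in dir(arm) if a[0]!='_'],arm.grasp_offset)
L=lambda n:cv2.imread(f'pics/{n}0.png')[:,:,::-1].copy()
A=blobs(L('scene'),(270,155,335,215)); B=blobs(L('side'),(300,190,380,258))
np.set_printoptions(precision=4,suppress=True)
for c in A:
    p,e=tri(ray('scene',A[c][0]),ray('side',B[c][0]))
    print(c,A[c][0],A[c][1],B[c][0],B[c][1],p,e,plane('scene',A[c][0],.108),plane('side',B[c][0],.108))
E
```

```text
['IKError', 'grasp_offset'] 0.0187
red [285.7674 168.3876] [278 164  16  10 129] [361.5568 243.1351] [353 237  18  14 185] [ 0.5473 -0.2205  0.1048] 5.439012217296711e-05 [ 0.5502 -0.2153  0.108 ] [ 0.5447 -0.2227  0.108 ]
yellow [304.1474 191.3158] [300 186  10  12  95] [330.881  216.3452] [327 211   9  12  84] [ 0.5672 -0.0818  0.0996] 0.00015798557229965827 [ 0.5742 -0.0699  0.108 ] [ 0.5601 -0.0891  0.108 ]
green [314.6075 201.8411] [308 197  14  10 107] [318.5238 204.2381] [313 200  10   7  21] [ 0.5752 -0.0181  0.1014] 0.0036170158099164025 [ 0.5795 -0.0081  0.108 ] [ 0.5712 -0.0251  0.108 ]
blue [294.5517 178.4023] [289 175  12   8  87] [345.7576 228.4848] [340 224  13  10  99] [ 0.5571 -0.1516  0.1053] 0.00011811753384596215 [ 0.5594 -0.1474  0.108 ] [ 0.5549 -0.1537  0.108 ]
```

Request:
servo_tool:
  series:
    - [20,-4,0,0,0,0,1]
    - [20,-4,0,0,0,0,1]
    - [20,-4,0,0,0,0,1]
    - [15,-3,0,0,0,0,1]
    - [0,0,0,0,0,0,1]
  squeeze: 20

```text
time: 0.72
tool_pos: [0.5744, -0.0153, 0.2275]
orientation: [-0.0, 1.579, 0.0]
ft_force: [-0.6, 0.3, 0.3]
opening: -0.0
```

```bash
python3 - <<'E'
from rig import telemetry, capture, camera_info
import cv2
s=telemetry.state(); print(s['time'],s['tool_pos'],s['orientation'],s['ft_force'],s['opening'])
im=capture('wrist'); cv2.imwrite("pics/w1.png",im[:,:,::-1]); print(camera_info('wrist'))
E
```

```text
0.725 [ 0.57438545 -0.01531305  0.22752283] [-3.67207229e-05  1.57927125e+00  3.45239562e-04] [-0.63431821  0.28257274  0.33646499] -3.397587241538661e-05
{'fx': 304.2072521964839, 'fy': 304.2072521964839, 'cx': 320.1491189099059, 'cy': 196.62304814736686, 'tool_from_camera': array([[ 2.12678696e-04, -2.63474911e-01,  9.64666225e-01,
        -1.43002925e-01],
       [-3.68741785e-04, -9.64666202e-01, -2.63474824e-01,
         6.69790718e-02],
       [ 9.99999909e-01, -2.99677264e-04, -3.02318160e-04,
         9.72040721e-04],
       [ 0.00000000e+00,  0.00000000e+00,  0.00000000e+00,
         1.00000000e+00]])}
```

View pics/w1.png

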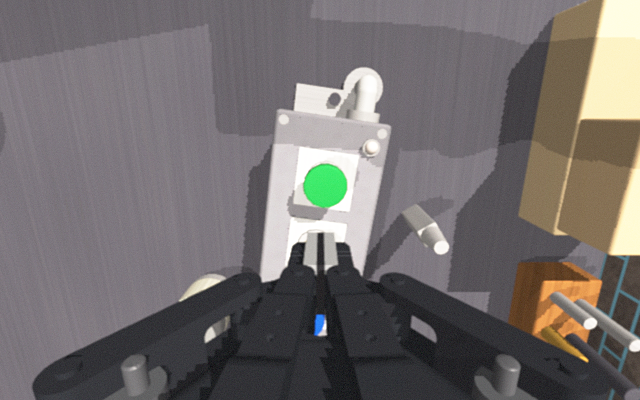

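The green head shows clearly at about (325,186), about 44 px across. The drift is at the right, and a small knob sits on the lid corner.

```bash
cat >> h.py <<'E'
def wristpt(p,s,z):
    c=camera_info('wrist'); T=c['tool_from_camera']; Rt=cv2.Rodrigues(np.array(s['orientation']))[0]
    o=Rt@T[:3,3]+s['tool_pos']; d=Rt@T[:3,:3]@np.array([(p[0]-c['cx'])/c['fx'],(p[1]-c['cy'])/c['fy'],1])
    return o+d*(z-o[2])/d[2]
E
python3 - <<'E'
from h import *
from rig import telemetry
s=telemetry.state(); im=cv2.imread('pics/w1.png')[:,:,::-1].copy()
b=blobs(im,(280,140,360,230),100)['green']; print(b, wristpt(b[0],s,.112))
for p in [(277,110),(390,127),(262,275)]: print(wristpt(p,s,.08))
E
```

```text
(array([324.91479209, 185.20995228]), array([ 304,  164,   43,   44, 1467], dtype=int32)) [ 0.57774069 -0.00847493  0.112     ]
[0.53359149 0.05496452 0.08      ]
[0.63825224 0.03974953 0.08      ]
[ 0.51123685 -0.11438509  0.08      ]
```

Request:
servo_tool:
  series:
    - [2,3,-25,0,-0.008,0,1]
    - [1,2,-25,0,0,0,1]
    - [0,0,-25,0,0,0,1]
    - [0,0,-20,0,0,0,1]
    - [0,0,0,0,0,0,1]

```text
time: 1.4
tool_pos: [0.5722, -0.0092, 0.1305]
orientation: [-0.0, 1.574, 0.001]
ft_force: [0.1, 0.9, 0.1]
opening: 0.0003
```

Request:
servo_tool:
  series:
    - [4,0,-6,0,0,0,1]
    - [1,0,-6,0,0,0,1]
    - [0,0,-3,0,0,0,1]
    - [0,0,-2,0,0,0,1]
    - [0,0,-2,0,0,0,1]

```text
time: 2.02
tool_pos: [0.579, -0.0091, 0.1136]
orientation: [-0.001, 1.569, 0.001]
ft_force: [0.0, 0.4, -0.3]
opening: -0.0002
```

```bash
python3 - <<'E'
from rig import telemetry, capture
import cv2
s=telemetry.state(); print(s['time'],s['tool_pos'],s['ft_force'],s['moment'])
im=capture('wrist'); cv2.imwrite("pics/w2.png",im[:,:,::-1])
E
```

```text
2.025 [ 0.57897086 -0.00908983  0.11359303] [ 0.00174849  0.38267962 -0.26137656] [ 0.02518354  0.03536686 -0.02660501]
```

View pics/w2.png

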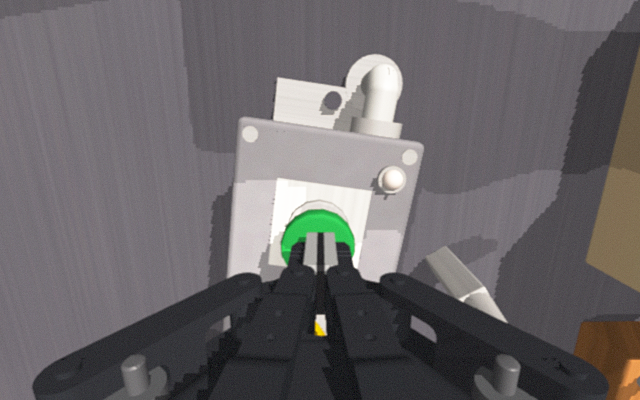

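The fingertips are centred above the green head, with the disc spanning about 282–355 and the tips at about (320,240). I press now in small steps.

Request:
servo_tool:
  series:
    - [-1,0,-2,0,0,0,1]
    - [0,0,-2,0,0,0,1]
    - [0,0,-2,0,0,0,1]
    - [0,0,-2,0,0,0,1]
    - [0,0,-2,0,0,0,1]

```text
time: 2.7
tool_pos: [0.5779, -0.0091, 0.1045]
orientation: [-0.001, 1.568, 0.001]
ft_force: [-1.0, -0.6, 4.3]
opening: 0.0001
```

Request:
servo_tool:
  series:
    - [0,0,-1,0,0,0,1]
    - [0,0,-1,0,0,0,1]
    - [0,0,0,0,0,0,1]
    - [0,0,0,0,0,0,1]
    - [0,0,0,0,0,0,1]

```text
time: 3.32
tool_pos: [0.5779, -0.0091, 0.1022]
orientation: [-0.001, 1.568, 0.001]
ft_force: [-1.4, 0.2, 3.5]
opening: 0.0002
```

Request:
servo_tool:
  series:
    - [0,0,30,0,0,0,1]
    - [0,0,40,0,0,0,1]
    - [-7,-50,20,0,0,0,1]
    - [-7,-50,0,0,0,0,1]
    - [-6,-40,0,0,0,0,1]

```text
time: 3.95
tool_pos: [0.5579, -0.1494, 0.1918]
orientation: [-0.007, 1.57, 0.007]
ft_force: [0.9, 0.1, 1.1]
opening: -0.0003
```

Request:
servo_tool:
  series:
    - [0,0,0,0,0,0,1]
    - [0,0,0,0,0,0,1]
    - [0,0,0,0,0,0,1]
    - [0,0,0,0,0,0,1]
    - [0,0,0,0,0,0,1]

```text
time: 4.58
tool_pos: [0.5578, -0.1493, 0.1901]
orientation: [-0.006, 1.572, 0.007]
ft_force: [-0.8, 0.2, 0.7]
opening: -0.0006
```

```bash
python3 - <<'E'
from rig import telemetry, capture
from h import *
s=telemetry.state(); print(s['time'],s['tool_pos'],s['orientation'])
im=capture('wrist'); cv2.imwrite("pics/w3.png",im[:,:,::-1])
for c,(p,st) in blobs(im,(200,60,440,300),100).items(): print(c,p,st,wristpt(p,s,.102 if c=='green' else .112))
E
```

```text
4.575 [ 0.5577588  -0.14925879  0.19007941] [-0.00577956  1.57151724  0.00710255]
red [286.125 266.   ] [285 264   3   5   8] [ 0.53167727 -0.20057583  0.112     ]
yellow [335.31841526 108.91489362] [ 315   88   41   43 1363] [ 0.56865448 -0.07901959  0.112     ]
blue [320.34126582 202.4278481 ] [ 296  178   50   50 1975] [ 0.5587374  -0.14715151  0.112     ]
```

View pics/w3.png

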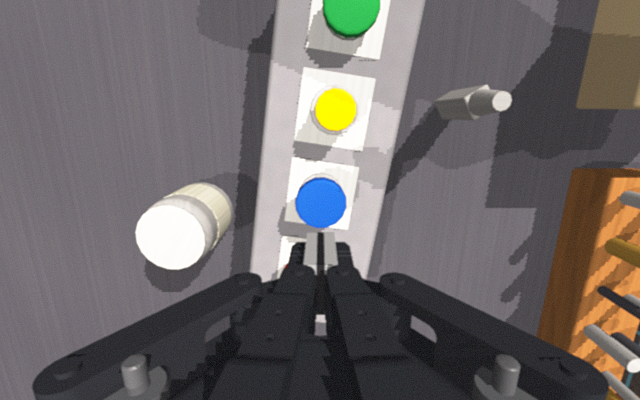

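Blue is at (320,202), giving (0.558, -0.148). Yellow is at (335,109), giving (0.568, -0.079). Green is in. I descend above blue while the purge continues.

Request:
servo_tool:
  series:
    - [0,1,-20,0.006,0,-0.007,1]
    - [0,0,-20,0,0,0,1]
    - [0,0,-15,0,0,0,1]
    - [0,0,-10,0,0,0,1]
    - [0,0,0,0,0,0,1]

```text
time: 5.25
tool_pos: [0.5588, -0.147, 0.124]
orientation: [0.002, 1.569, 0.008]
ft_force: [0.1, -0.5, 0.4]
opening: 0.0001
```

Request:
servo_tool:
  series:
    - [0,0,0,0,0,0,1]
    - [0,0,0,0,0,0,1]
    - [0,0,0,0,0,0,1]
    - [0,0,0,0,0,0,1]
    - [0,0,0,0,0,0,1]

```text
time: 5.88
tool_pos: [0.5603, -0.1475, 0.1263]
orientation: [0.002, 1.565, 0.007]
ft_force: [-1.0, 0.3, 1.0]
opening: -0.0002
```

Request:
servo_tool:
  series:
    - [0,0,0,0,0,0,1]
    - [0,0,0,0,0,0,1]
    - [0,0,0,0,0,0,1]
    - [0,0,0,0,0,0,1]
    - [0,0,0,0,0,0,1]

```text
time: 6.5
tool_pos: [0.5602, -0.1475, 0.1263]
orientation: [0.002, 1.565, 0.007]
ft_force: [0.2, -0.2, 0.3]
opening: 0.0
```

Request:
servo_tool:
  series:
    - [0,0,0,0,0,0,1]
    - [0,0,0,0,0,0,1]
    - [0,0,0,0,0,0,1]
    - [0,0,0,0,0,0,1]
    - [0,0,0,0,0,0,1]

```text
time: 7.12
tool_pos: [0.5602, -0.1475, 0.1263]
orientation: [0.002, 1.565, 0.007]
ft_force: [0.2, -0.1, 0.1]
opening: 0.0
```

Request:
servo_tool:
  series:
    - [0,0,0,0,0,0,1]
    - [0,0,0,0,0,0,1]
    - [0,0,0,0,0,0,1]
    - [0,0,0,0,0,0,1]
    - [0,0,0,0,0,0,1]

```text
time: 7.75
tool_pos: [0.5603, -0.1475, 0.1263]
orientation: [0.002, 1.565, 0.007]
ft_force: [0.7, -0.8, 0.1]
opening: 0.0001
```

Request:
servo_tool:
  series:
    - [-2,0,-4,0,0,0,1]
    - [0,0,-4,0,0,0,1]
    - [0,0,-3,0,0,0,1]
    - [0,0,-1,0,0,0,1]
    - [0,0,0,0,0,0,1]

```text
time: 8.38
tool_pos: [0.5578, -0.1474, 0.113]
orientation: [0.002, 1.566, 0.007]
ft_force: [-0.4, -0.2, -0.4]
opening: -0.0004
```

Request:
servo_tool:
  series:
    - [0,0,-2,0,0,0,1]
    - [0,0,-2,0,0,0,1]
    - [0,0,-2,0,0,0,1]
    - [0,0,-2,0,0,0,1]
    - [0,0,0,0,0,0,1]

```text
time: 9.0
tool_pos: [0.5581, -0.1475, 0.1061]
orientation: [0.001, 1.564, 0.007]
ft_force: [0.0, 0.1, 1.2]
opening: 0.0002
```

Request:
servo_tool:
  series:
    - [0,0,-2,0,0,0,1]
    - [0,0,-2,0,0,0,1]
    - [0,0,-1,0,0,0,1]
    - [0,0,0,0,0,0,1]
    - [0,0,0,0,0,0,1]

```text
time: 9.62
tool_pos: [0.5581, -0.1475, 0.1021]
orientation: [0.001, 1.563, 0.006]
ft_force: [-0.7, 0.6, 2.7]
opening: 0.0003
```

Request:
servo_tool:
  series:
    - [0,0,20,0,0,0,1]
    - [0,0,30,0,0,0,1]
    - [5,34,0,0,0,0,1]
    - [5,34,0,0,0,0,1]
    - [0,0,0,0,0,0,1]

```text
time: 10.25
tool_pos: [0.5687, -0.0785, 0.1497]
orientation: [0.003, 1.565, 0.005]
ft_force: [-0.3, -0.6, 0.7]
opening: 0.0002
```

```bash
python3 - <<'E'
from rig import telemetry, capture
from h import *
s=telemetry.state(); print(s['time'],s['tool_pos'],s['orientation'])
im=capture('wrist'); cv2.imwrite("pics/w4.png",im[:,:,::-1])
for c,(p,st) in blobs(im,(200,20,440,300),100).items(): print(c,p,st,wristpt(p,s,.102 if c=='green' else .112))
sc,sd=capture('scene'),capture('side')
cv2.imwrite("pics/c4.png",np.hstack([cv2.resize(a[y:y+100,x:x+100],(400,400),interpolation=2)[:,:,::-1] for a,x,y in((sc,250,130),(sd,290,170))]))
E
```

```text
10.25 [ 0.56869889 -0.07851179  0.14974882] [0.00346317 1.56505755 0.00539921]
yellow [318.16925247 217.62059238] [ 296  197   45   44 1418] [ 0.56858335 -0.07435265  0.112     ]
green [334.23392358 110.6999068 ] [ 303   78   63   66 3219] [ 0.57834548 -0.00959702  0.102     ]
```

View pics/c4.png

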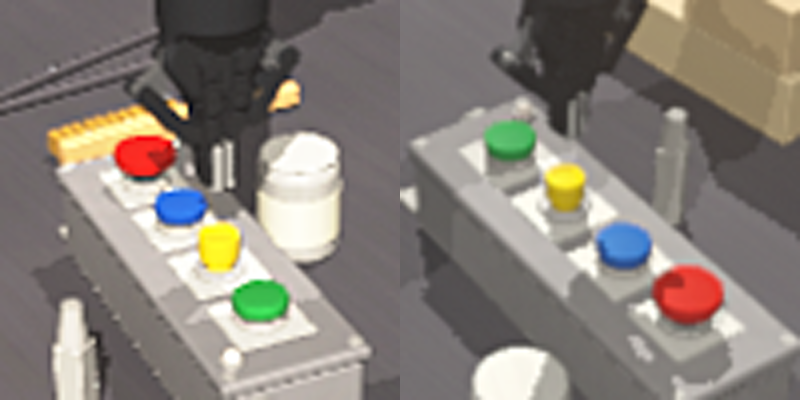

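Both crops show green and blue lower on their collars, with yellow still out. Now I press the igniter.

Request:
servo_tool:
  series:
    - [0,0,-15,0,0,0,1]
    - [0,0,-12,0,0,0,1]
    - [0,0,-5,0,0,0,1]
    - [0,0,-2,0,0,0,1]
    - [0,0,0,0,0,0,1]

```text
time: 11.02
tool_pos: [0.5668, -0.0832, 0.1117]
orientation: [0.009, 1.569, -0.001]
ft_force: [-0.0, 0.1, 1.4]
opening: -0.0001
```

Request:
servo_tool:
  series:
    - [0,0,-2,0,0,0,1]
    - [0,0,-2,0,0,0,1]
    - [0,0,-2,0,0,0,1]
    - [0,0,-1,0,0,0,1]
    - [0,0,0,0,0,0,1]

```text
time: 11.65
tool_pos: [0.567, -0.0833, 0.1063]
orientation: [0.008, 1.567, -0.001]
ft_force: [-0.9, 0.6, 3.0]
opening: -0.0002
```

Request:
servo_tool:
  series:
    - [0,0,-1,0,0,0,1]
    - [0,0,-1,0,0,0,1]
    - [0,0,0,0,0,0,1]
    - [0,0,0,0,0,0,1]
    - [0,0,0,0,0,0,1]

```text
time: 12.28
tool_pos: [0.5671, -0.0832, 0.1047]
orientation: [0.008, 1.566, -0.001]
ft_force: [-2.2, 0.4, 3.5]
opening: -0.0003
```

Request:
servo_tool:
  series:
    - [0,0,0,0,0,0,1]
    - [0,0,0,0,0,0,1]
    - [0,0,0,0,0,0,1]
    - [0,0,0,0,0,0,1]
    - [0,0,0,0,0,0,1]

```text
time: 12.9
tool_pos: [0.567, -0.0833, 0.1047]
orientation: [0.008, 1.567, -0.001]
ft_force: [-2.2, 0.3, 4.8]
opening: 0.0001
```

Request:
servo_tool:
  series:
    - [0,0,0,0,0,0,1]
    - [0,0,0,0,0,0,1]
    - [0,0,0,0,0,0,1]
    - [0,0,0,0,0,0,1]
    - [0,0,0,0,0,0,1]

```text
time: 13.52
tool_pos: [0.567, -0.0833, 0.1047]
orientation: [0.008, 1.567, -0.001]
ft_force: [-0.5, 0.3, 5.3]
opening: 0.0002
```

Request:
servo_tool:
  series:
    - [0,0,0,0,0,0,1]
    - [0,0,0,0,0,0,1]
    - [0,0,0,0,0,0,1]
    - [0,0,0,0,0,0,1]
    - [0,0,0,0,0,0,1]

```text
time: 14.15
tool_pos: [0.567, -0.0832, 0.1047]
orientation: [0.008, 1.567, -0.001]
ft_force: [-2.7, 0.8, 4.8]
opening: -0.0001
```

Request:
servo_tool:
  series:
    - [0,0,0,0,0,0,1]
    - [0,0,0,0,0,0,1]
    - [0,0,0,0,0,0,1]
    - [0,0,0,0,0,0,1]
    - [0,0,0,0,0,0,1]

```text
time: 14.78
tool_pos: [0.567, -0.0832, 0.1047]
orientation: [0.008, 1.567, -0.001]
ft_force: [-2.4, -0.1, 4.5]
opening: -0.0001
```

Request:
servo_tool:
  series:
    - [0,0,10,0,0,0,1]
    - [0,0,30,0,0,0,1]
    - [0,0,40,0,0,0,1]
    - [0,0,30,0,0,0,1]
    - [0,0,0,0,0,0,1]

```text
time: 15.4
tool_pos: [0.5676, -0.0833, 0.2173]
orientation: [0.008, 1.566, -0.001]
ft_force: [0.8, -0.5, -1.4]
opening: -0.0
```

```bash
python3 - <<'E'
from rig import telemetry, capture
from h import *
s=telemetry.state(); print(s['time'],s['tool_pos'],s['ft_force'])
sc,sd=capture('scene'),capture('side')
cv2.imwrite("pics/c5.png",np.hstack([cv2.resize(a[y:y+100,x:x+100],(400,400),interpolation=2)[:,:,::-1] for a,x,y in((sc,250,130),(sd,290,170))]))
for n,im in(('scene',sc),('side',sd)):
    d=cv2.absdiff(im,cv2.imread(f'pics/{n}0.png')[:,:,::-1].copy()).max(2)
    print(n,[tuple(st) for st in cv2.connectedComponentsWithStats((d>60).astype('u1'))[2][1:] if st[4]>15])
E
```

```text
15.4 [ 0.5676117  -0.08325277  0.21731816] [ 0.81092249 -0.477713   -1.39462998]
scene [(np.int32(276), np.int32(0), np.int32(101), np.int32(79), np.int32(3906)), (np.int32(454), np.int32(0), np.int32(9), np.int32(36), np.int32(194)), (np.int32(461), np.int32(0), np.int32(6), np.int32(24), np.int32(74)), (np.int32(467), np.int32(0), np.int32(43), np.int32(146), np.int32(1800)), (np.int32(497), np.int32(0), np.int32(4), np.int32(64), np.int32(80)), (np.int32(507), np.int32(0), np.int32(26), np.int32(142), np.int32(1678)), (np.int32(506), np.int32(18), np.int32(2), np.int32(18), np.int32(19)), (np.int32(458), np.int32(37), np.int32(12), np.int32(46), np.int32(247)), (np.int32(328), np.int32(47), np.int32(32), np.int32(66), np.int32(1028)), (np.int32(496), np.int32(65), np.int32(1), np.int32(17), np.int32(17)), (np.int32(440), np.int32(88), np.int32(41), np.int32(52), np.int32(707)), (np.int32(289), np.int32(91), np.int32(24), np.int32(5), np.int32(83)), (np.int32(473), np.int32(95), np.int32(6), np.int32(13), np.int32(43)), (np.int32(289), np.int32(105), np.int32(28), np.int32(38), np.
[... 3781 characters left out ...]
3), np.int32(54), np.int32(767)), (np.int32(269), np.int32(146), np.int32(21), np.int32(32), np.int32(276)), (np.int32(340), np.int32(223), np.int32(13), np.int32(7), np.int32(33)), (np.int32(126), np.int32(224), np.int32(8), np.int32(19), np.int32(68)), (np.int32(339), np.int32(231), np.int32(14), np.int32(6), np.int32(54)), (np.int32(127), np.int32(250), np.int32(18), np.int32(12), np.int32(101)), (np.int32(312), np.int32(257), np.int32(19), np.int32(16), np.int32(176)), (np.int32(125), np.int32(265), np.int32(25), np.int32(27), np.int32(83)), (np.int32(97), np.int32(271), np.int32(23), np.int32(34), np.int32(216)), (np.int32(346), np.int32(339), np.int32(28), np.int32(19), np.int32(109))]
```

View pics/c5.png

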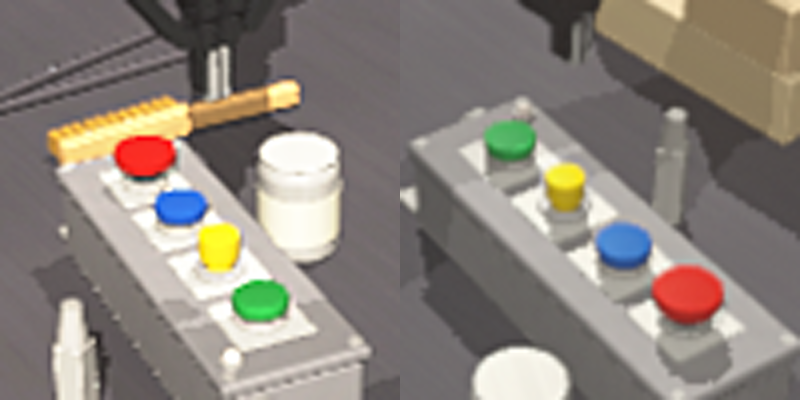

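The crops show green and blue in, and yellow and red out. The gripper is well clear. The differences on the tin's lid and the brush handle are the arm's moving shadow, since their outlines haven't moved.

```bash
python3 -c "
from rig import job; print(job.sign_off())"
```

```text
the job is handed in; nothing more can be done
None
```

I lit the forge in the required order and handed the job in at about 15.5 s of the 58 s allowed; the sign-off gave no verdict.

- **Blower:** I pushed green in about 9.5 mm and let it purge for about 6 s.
- **Gas:** I then pushed blue in about 9.5 mm.
- **Igniter:** I held yellow about 7 mm down for about 3 s and released it.
- **Force:** The highest wrist force I read at the end of a move was about 6 N, well under the 25 N limit.

The final pictures show green and blue in, yellow and red out, and the gripper about 100 mm above the buttons. The tin, drift and brush stand where they were in the close-ups. For the hammer and tongs I only compared the full views by computer, and nothing large changed near them. The image comparison did flag the tin's lid and the brush handle, which I put down to the arm's shadow.

Two measurements were slightly off:
- **Heads' positions:** the fixed cameras and the wrist camera disagreed by about 3–4 mm along the station, so I mostly used the wrist camera.
- **Igniter press:** the finger landed about 4–5 mm off centre on the yellow button, still well within its 30 mm.

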